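# Weigh a turned blank with the sprung hand scale and seat it

## Task

Take the hand scale from its stand by the orange grip, catch its hook in the link of the steel blank and lift slowly until the blank hangs just clear of the table, about 1 cm and never more than 3 cm; hold it still there for two seconds so that the pointer settles. Then, still on the scale, set the blank down gently and flat in the round seat of the blue plate, unhook it and hang the scale back in its stand. Lift the blank by the scale alone, without jerks, and leave the other tools where they lie.

Things in the scene. Friction and masses are not known exactly. Their poses are not given: they have to be found in the camera images.
- blank: Steel turned blank, loose, 60 mm diameter, 40 mm high, its foot bevelled 2 mm, with an upright wire link on top (5 mm wire, 43 mm wide over the wire). Origin: centre of its underside; z up. Its weight is not known (0.3 to 0.84 kg, differs each time). The link stands in its own y-z plane, so a hook goes through it along its x axis, from either side.
- blank_link (a point): Centre of the wire at the peak of the blank's link, 83 mm above its underside. The link is pointed like a house roof (sides slope about 40 degrees), so a hook finds the middle. Inside it is 33 mm wide, and 40 mm high from the blank's top face to the peak.
- scale: Sprung hand scale, loose, 0.15 kg in all, upright in its stand. Origin: centre of its orange grip, a block 24 mm thick along its y (pinch it so, from above), 42 mm long along its x; it reaches from 20 mm above to 25 mm below the origin. Under it a black round flange 52 mm across (25 to 31 mm below the origin), then an aluminium tube 26 mm across down to 111 mm below, then the hook. z up.
- scale_hook (a joint): How far the hook is drawn out of the scale against its spring, m: 0 unloaded (its stop), grows as the hook is pulled down, to 0.08 at the end stop. The spring gives 110 N per m, with 0.33 N preload; the hook weighs 0.03 kg. A red pointer on the white strip moves with it.
- hook_seat (a point): Hollow of the scale's hook: a hung wire lies with its centre about 1 mm above this point. With the hook not drawn out it is 157.5 mm below the scale's origin on the scale's axis. The hook is of 5 mm round wire and lies in the scale's x-z plane, its mouth open to the scale's +x; its tip stands 12 mm ahead of the axis and reaches 10 mm above this point; the mouth above the tip is 20 mm high; its lowest point is 6 mm below this point; its back is 14 mm behind the axis.
- stand: Fixed steel stand for the scale, 110 x 100 mm grey foot, post at the back (48 mm along its +x). A fork of two arms at its top lies along its x and is open to its -x; slot 32 mm wide, arms 12 mm wide. Origin on the table below the resting place; z up.
- stand_rest (a point): Top of the fork's arms at the resting place, 152 mm above the table: the underside of the scale's flange rests there, so the hung scale's origin is 31 mm above this point, its x axis (hook's mouth) as the stand's x. Red stops at the arms' front ends (36 to 44 mm ahead, towards -x) stand 6 mm higher than the arms; arms end in the cross piece 34 mm behind.
- seat_plate: Fixed blue plastic plate 116 x 116 x 8 mm with a round hole through its middle, the seat for the blank. Origin: centre, on the table.
- seat (a point): Centre of the seat on the table under the plate's hole: hole 63 mm across (1.5 mm free round the blank), upper edge bevelled 1.5 mm, 8 mm deep; a seated blank stands on the table with its underside at z = 0.
- screwdriver: Bystander: red and black screwdriver, 198 mm, origin at its underside centre.
- marker: Bystander: red and white marker pen, 124 mm, origin at its underside centre.
- wheel_hub_2: Bystander: small turned wheel, 52 mm across, 19 mm high, origin at its underside centre.
- step_block_0: Bystander: black stepped clamping block, 26 x 60 x 45 mm, origin at its underside centre.
There are look-alikes about, which are no part of the job. What is shaped like the blank but purple or red is not meant.

How it is judged:
On the way:
1. the blank hangs still from the scale, upright, its underside 5 to 18 mm above the table, for 1.5 s (height (world z) of blank between 0.005 and 0.018 m and contact force between scale and blank above 2 N and linear speed of blank below 0.04 m/s and angle between blank's own z axis and vertical below 0.15 rad), for 1.5 s.
At the end, for the whole second after the job is handed in: the blank stands flat in the seat (within 3.5 mm of its centre, underside within 3 mm of the table, upright within 0.04 rad), unhooked; the scale hangs upright in the stand's fork, its flange on the arms (origin within 20 mm of the resting place horizontally, 25 to 37 mm above it); both at rest (horizontal distance between blank and seat below 0.0035 m and height (world z) of blank below 0.003 m and angle between blank's own z axis and vertical below 0.04 rad and linear speed of each of blank, scale below 0.02 m/s and horizontal distance between scale and stand_rest below 0.02 m and z of scale in the frame of stand_rest between 0.025 and 0.037 m and angle between scale's own z axis and vertical below 0.08 rad and contact force between scale and blank below 0.1 N); the robot touches nothing.
It fails at once if the blank is lifted more than 33 mm above the table (height (world z) of blank above 0.033 m).
It fails at once if the gripper touches the blank (contact force between the fingers and blank above 0.5 N).
It fails at once if the scale is jerked or forced: more than 15 N between scale and blank (contact force between scale and blank above 15 N).
It fails at once if the blank is set down hard: more than 25 N on it (contact force between blank and anything else above 25 N).
It fails at once if a bystander is moved more than 20 mm (distance of any of screwdriver, marker, wheel_hub_2, step_block_0 from where it was at the start of the episode above 0.02 m).
It also fails if it takes over 72 s, if anything falls off the work surface, if the arm or the gripper's body presses on something with over 40 N, if the wrist force passes 120 N, or if a joint passes its speed limit or range.

## Robot

A 7-joint arm with a two-finger parallel gripper is mounted at the origin on a cart in front of the work surface, level with it; the furniture and walls round the work are solid. World frame = base frame: x ahead of the robot, y to its left, z up, the work surface at z = 0. Lengths are in m, angles in rad, forces in N, time in s.
With the tool pointing down it reaches from about 0.425 to 0.925 m from the base axis. Payload 6.8 kg.
Tool frame: the origin (TCP) lies on the front face of the gripper's body, between the roots of the fingers; the fingertips stand 73 mm ahead of it and the grasp point (between the pads) lies 54 mm ahead of it; z points along the fingers, y is the direction in which the jaws open and shut (so a half turn about z gives the same grasp; the last joint's range is limited). The gripper opens to 85 mm and grips with 20 to 120 N. Pads are 22 mm wide; open, the fingers measure 114 mm over their backs; the gripper's body (76 mm by 85 mm) begins 54 mm behind the grasp point. The pads swing forward as they close: fully open they stand 13 mm farther back than shut.
Start: joints at [-1.305, 0.477, 0.022, 1.555, -0.011, 1.109, -0.083], TCP at [0.246, 0.628, 0.304] pointing down, gripper open.
Joint ranges: [-2.96, 2.96], [-0.34, 2.1], [-1.41, 1.46], [0.24, 2.44], [-1.37, 4.51], [0.17, 1.92], [-2.96, 2.96]. Speed limits (rad/s): [2.39, 2.39, 3.14, 3.14, 3.14, 3.14, 3.14].

## Interface

Orientations are given as a rotation vector (axis times angle).
In Python, from bench import * gives the robot as it stands.
- The arm moves only by the tool jog_arm, never from a script. Its argument "plan" is a list of rows, each a list of 2 entries, a list of its own where there are three numbers: the shift along the world's x, y, z in cm, then the turn about the world's z in rad. In form: [[[tx, ty, tz], twist], ...]. A call has 1 to 12 rows; each row shifts and turns the commanded pose from where the row before left it; what a row does not reach is not made up. A row lasts 1/10 s, in which the tool goes at most 50 mm and 8.59 degrees, less where a joint would pass 70% of its speed; a pose out of reach is approached as far as the arm can. A call is refused whole if a number of a shift passes 5 or a number of a turn 0.15, either way. A call with a gripper value outside its range is refused whole. "hand" is the finger opening in cm, from 0 to 8.54, set as the call begins (left out, the last holds). The fingers move at their own pace and stop on an object; "grip_force" is the grip in N (left out, the last holds). Time passes only in rows, so rows that do not move let the fingers close. It gives the time, the measured TCP pose, the force and the opening at its end, in the units of the state.
- get_obs(): the state, without advancing time (a new reading comes with each control period).
- grab_frame(name): name is "side" or "top" or "wrist"; returns the picture (400x640x3 uint8, red, green, blue); there is no depth.
- get_calibration(name): a dict with "intrinsics" (3x3 intrinsics, pixels), "xyz" and "orientation" of the camera in the world. Camera axes: x right, y down, z forward; pixel columns grow to the right and rows downward; lengths in m; the calibration is good to about 2 mm. A picture is of the moment at which its call begins: read the wrist's pose just before it. get_calibration takes no time and is no camera call; for the wrist camera it gives the pose at the moment of the call.
- hand_in(): hands the job in, once; it reports no verdict.
The state is a dict: "clock": time; "joints": joint angles; "qvel": joint speeds; "tau": joint torques, N m; "tcp_pos": TCP position; "orientation": TCP orientation; "contact_force": force on the tool from outside, world axes, zero at the start; "moment": the same for the moment, N m; "grip_width": finger opening in m.
Only numpy, scipy, OpenCV 4.12 (cv2) and the standard library are available. Lean on these libraries where they do the work, as an engineer would, in place of code of your own. Each camera call takes 0.05 s, during which the arm holds its last target. There are 200 camera calls.

## Working session

There is one attempt and no reset: what is moved stays moved. The work goes in short steps, Python scripts to look and compute and a tool call to move; the robot and the scene stay as the last step left them, time stands still between calls to the robot, and variables do not carry over. Pictures are saved under pics/ and viewed, about 8 in all and at most 12, crops included, and the job is handed in when it is done.

Besides the shell and the picture viewer there is one more tool, called after ">>>" in YAML: its name, and indented under it one key for each argument. jog_arm: Moves the arm, as the interface text tells. Its arguments: {"type":"object","properties":{"plan":{"type":"array","items":{"type":"array"}},"hand":{"type":"number"},"grip_force":{"type":"number"}},"required":["plan"]}

```bash
mkdir -p pics; ls; python3 - <<'E'
from bench import *
import cv2,numpy as np
for n in ["top","side"]:
    im=grab_frame(n); cv2.imwrite(f"pics/{n}0.png",im[:,:,::-1]); c=get_calibration(n); print(n,c)
print(get_obs())
E
```

```text
pics
top {'intrinsics': array([[367.0835999 ,   0.        , 322.80358417],
       [  0.        , 367.0835999 , 198.18046582],
       [  0.        ,   0.        ,   1.        ]]), 'xyz': array([ 0.51300191, -0.00235416,  1.14529343]), 'orientation': array([-2.18377773,  2.17332272, -0.05466004])}
side {'intrinsics': array([[397.3929387 ,   0.        , 316.56171124],
       [  0.        , 397.3929387 , 205.00283325],
       [  0.        ,   0.        ,   1.        ]]), 'xyz': array([ 0.38953858, -1.05088063,  0.7347198 ]), 'orientation': array([-2.07115884,  0.15546242, -0.1219586 ])}
{'clock': 0.1, 'joints': array([-1.30511382,  0.47775069,  0.02232986,  1.55631347, -0.01148065,
        1.10929617, -0.0831049 ]), 'qvel': array([ 5.25923970e-04, -6.97018566e-04,  7.14413822e-05, -2.67991520e-03,
        6.88448331e-04,  2.56991974e-04,  9.47239382e-04]), 'tau': array([ 4.95508997e-03, -5.97763288e+01,  1.61421217e+00, -2.81955367e+01,
        1.28939585e-02,  4.94044172e-03, -9.00073530e-06]), 'tcp_pos': array([0.24632204, 0.62802531, 0.30301681]), 'orientation': array([-5.83636707e-01, -3.08672448e+00,  2.56061794e-03]), 'contact_force': array([-0.3563929 , -0.47254564,  0.47604974]), 'moment': array([ 0.02258349, -0.01038176, -0.01777432]), 'grip_width': 0.08544110447931685}
```

View pics/top0.png

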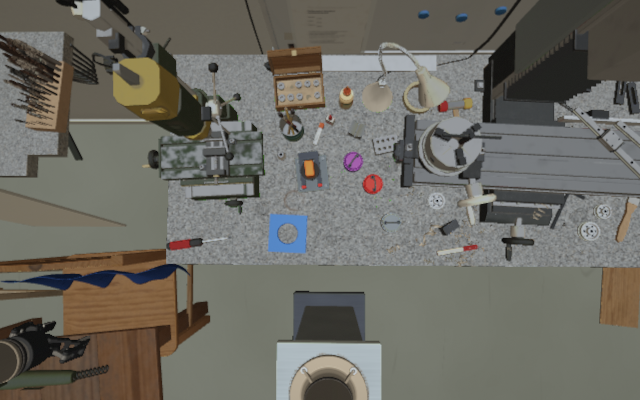

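View pics/side0.png

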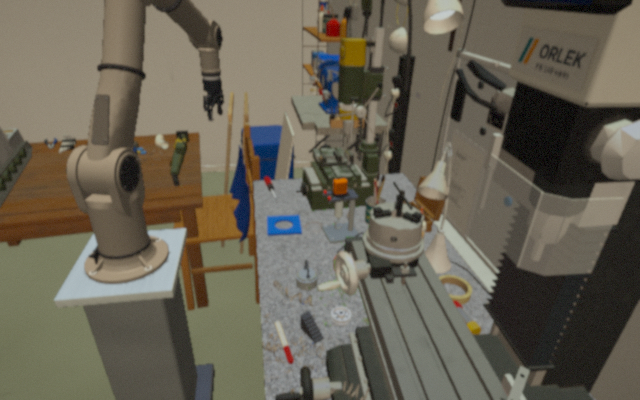

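Top view: the orange grip is at (310,169), the red stops at (305,187) and (320,186), and the plate hole at (288,233). There are three blank-shaped things: purple (353,161), red (373,184) and a grey one with its link at (391,218). In the side view the grey one is at (307,275). The grey one is steel, so it fits. I'll confirm it with a crop and measure.

```bash
cat > h.py <<'E'
from bench import *
import cv2,numpy as np
from scipy.spatial.transform import Rotation as R
def ray(c,u,v):
    d=R.from_rotvec(c['orientation']).as_matrix()@np.linalg.inv(c['intrinsics'])@np.array([u,v,1.]);return np.array(c['xyz']),d
def onz(c,u,v,z):
    o,d=ray(c,u,v);return o+d*(z-o[2])/d[2]
def proj(c,p):
    q=c['intrinsics']@(R.from_rotvec(c['orientation']).as_matrix().T@(np.array(p)-c['xyz']));return q[:2]/q[2]
def cents(m,mn=8):
    n,l,s,c=cv2.connectedComponentsWithStats(m.astype(np.uint8));return [(c[i].round(2),s[i]) for i in range(1,n) if s[i][4]>=mn]
E
python3 - <<'E'
from h import *
im=cv2.imread('pics/top0.png');c=get_calibration('top');s=cv2.imread('pics/side0.png');cs=get_calibration('side')
h=cv2.cvtColor(im,cv2.COLOR_BGR2HSV);H,S,V=[h[...,i].astype(int) for i in range(3)]
w=np.zeros(H.shape,bool);w[140:260,260:400]=1
for nm,m,z in [('orange',(H>5)&(H<20)&(S>170)&(V>120),.203),('red',((H<5)|(H>172))&(S>150)&(V>100),.158),('blue',(H>100)&(H<118)&(S>120),.008)]:
    for p,st in cents(m&w): print(nm,p,st,onz(c,*p,z).round(4))
m=((H>100)&(H<118)&(S>120)&w).astype(np.uint8)
cn,hi=cv2.findContours(m,cv2.RETR_CCOMP,cv2.CHAIN_APPROX_NONE)
for k,q in enumerate(cn):
    if len(q)>20: print('cont',hi[0][k][3],cv2.minAreaRect(q),onz(c,*cv2.minAreaRect(q)[0],.008).round(4))
print('blank link guess',onz(c,391,222,.083), onz(c,391,218,.04),onz(cs,307,283,.04))
a=cv2.resize(im[140:260,265:425],None,fx=5,fy=5,interpolation=cv2.INTER_CUBIC)
b=cv2.resize(s[165:305,255:375],None,fx=4,fy=4,interpolation=cv2.INTER_CUBIC)
cv2.imwrite('pics/a.png',a);cv2.imwrite('pics/b.png',b)
E
```

```text
orange [311.84 169.97] [306 161   9  16  31] [0.6498 0.0431 0.203 ]
orange [304.77 167.69] [304 164   2  10  13] [0.6557 0.0614 0.203 ]
red [371.82 183.85] [363 175  19  19 234] [ 0.6191 -0.1169  0.158 ]
red [319.5 184.5] [318 184   4   2   8] [0.6169 0.0242 0.158 ]
red [303.44 186.67] [302 186   4   3   9] [0.6108 0.0676 0.158 ]
blue [287.38 233.16] [ 269  214   38   39 1009] [0.4812 0.1267 0.008 ]
cont -1 ((287.2760314941406, 233.20362854003906), (36.720298767089844, 36.910560607910156), 2.726310968399048) [0.481 0.127 0.008]
cont 0 ((287.5, 233.0), (21.0, 22.0), 0.0) [0.4817 0.1263 0.008 ]
blank link guess [ 0.51700498 -0.18033518  0.083     ] [ 0.52913353 -0.18762501  0.04      ] [ 0.51320239 -0.23216583  0.04      ]
```

View pics/a.png

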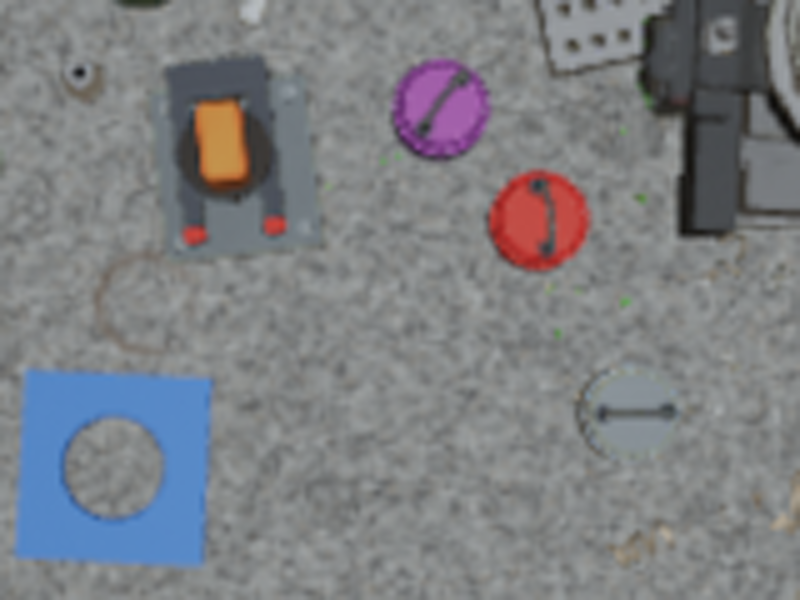

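View pics/b.png

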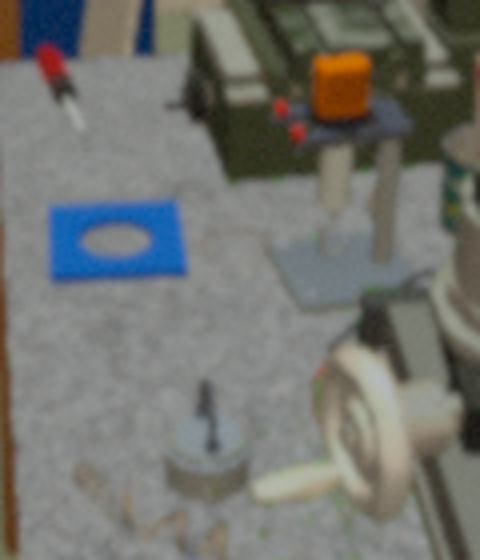

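The crop confirms it: the grey steel blank has its link at crop (636,412), which is top pixel (392,222), and the link lies along world y. The stand is yawed about +0.14 with its stops towards −x. The two coloured ones are look-alikes. I'll move above the scale now.

>>> jog_arm:
  plan:
    - [[1,-1.6,0.5],0.02]
    - [[1.5,-2.4,0.5],0.02]
    - [[1.5,-2.4,0.5],0.02]
    - [[1.5,-2.4,0.5],0.02]
    - [[1.5,-2.4,0.5],0.02]
    - [[1.5,-2.4,0.5],0.02]
    - [[1.5,-2.4,0.5],0.02]
    - [[1.5,-2.4,0.5],0.02]
    - [[1.5,-2.4,0.5],0.02]
    - [[1.5,-2.4,0.5],0.02]
    - [[1.5,-2.4,0.5],0.02]
    - [[1.5,-2.4,0.5],0.02]
  hand: 8.5

```text
clock: 1.3
tcp_pos: [0.4218, 0.3472, 0.3638]
orientation: [-0.209, -3.134, 0.001]
contact_force: [0.0, 0.3, 0.6]
grip_width: 0.0851
```

>>> jog_arm:
  plan:
    - [[1.5,-2.4,0.2],0.03]
    - [[1.5,-2.4,0.2],0.03]
    - [[1.5,-2.4,0.2],0.03]
    - [[1.5,-2.4,0.2],0.03]
    - [[1.5,-2.4,0.2],0.03]
    - [[1.5,-2.4,0.2],0.03]
    - [[1.5,-2.4,0],0.03]
    - [[1.5,-2.4,0],0.03]
    - [[1.5,-2.4,0],0.02]
    - [[1.5,-2.4,0],0.01]
    - [[1.5,-2.4,0],0]
    - [[0.5,-2.2,0],0]

```text
clock: 2.5
tcp_pos: [0.5923, 0.061, 0.3754]
orientation: [0.213, -3.134, 0.001]
contact_force: [-0.3, -0.5, 0.8]
grip_width: 0.085
```

```bash
python3 - <<'E'
from h import *
o=get_obs();c=get_calibration('wrist');im=grab_frame('wrist');cv2.imwrite('pics/w1.png',im[:,:,::-1]);np.save('w1.npy',c,allow_pickle=True)
M=R.from_rotvec(o['orientation']).as_matrix();print(o['clock'],o['tcp_pos'],'yawY',np.arctan2(-M[0,1],M[1,1]),o['contact_force'],o['joints'])
print(c)
E
```

```text
2.5 [0.59228983 0.06096815 0.37535133] yawY 0.13540515928538288 [-0.34490364 -0.45996433  0.83269167] [-0.41743729  0.28946816  0.26528144  1.68040685 -0.08031202  1.1829504
  1.57395674]
{'intrinsics': array([[360.60518774,   0.        , 317.58243029],
       [  0.        , 360.60518774, 195.49569613],
       [  0.        ,   0.        ,   1.        ]]), 'xyz': array([0.51718691, 0.05165301, 0.44564835]), 'orientation': array([1.92523129, 2.20383783, 0.33348055])}
```

View pics/w1.png

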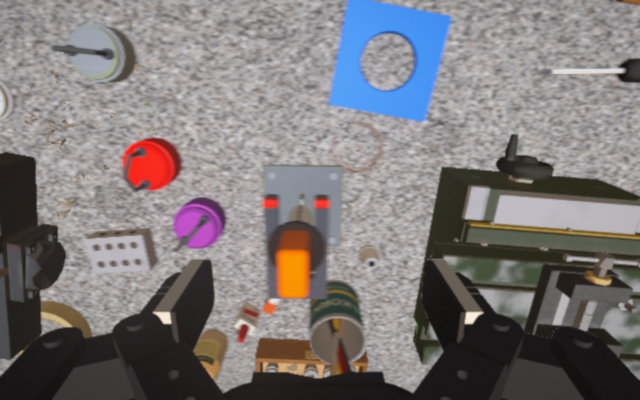

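Wrist view: the stops are at (271,203) and (321,203), the grip at (293,265), the plate hole at (387,61), and the grey blank at (97,52) with the peak of its link near (85,50). I'll compute positions.

```bash
python3 - <<'E'
from h import *
im=cv2.imread('pics/w1.png');c=np.load('w1.npy',allow_pickle=True).item()
h=cv2.cvtColor(im,cv2.COLOR_BGR2HSV);H,S,V=[h[...,i].astype(int) for i in range(3)]
w=np.zeros(H.shape,bool);w[190:215,255:340]=1
P=[]
for p,st in cents(((H<6)|(H>172))&(S>150)&(V>100)&w): P.append(onz(c,*p,.156));print('stop',p,st,P[-1].round(4))
P.sort(key=lambda p:p[1]);d=P[1]-P[0];yaw=np.arctan2(-d[0],d[1]);m=(P[0]+P[1])/2;print('yaw',yaw,'rest',m[:2]+.04*np.array([np.cos(yaw),np.sin(yaw)]))
w[:]=0;w[225:305,265:320]=1
m=(H>4)&(H<22)&(S>150)&(V>80)&w
for p,st in cents(m,50): print('orange',p,st)
print('V col',V[225:302:3,292],'\nH',H[225:302:3,292])
for v in range(226,302,8): u=np.where(m[v])[0];print(v,u.min() if len(u) else 0,u.max() if len(u) else 0,end='; ')
b=((H>100)&(H<118)&(S>120));b[:,:320]=0;b[130:]=0
cn,hi=cv2.findContours(b.astype(np.uint8),cv2.RETR_CCOMP,cv2.CHAIN_APPROX_NONE)
for k,q in enumerate(cn):
    if len(q)>60:
        pts=np.array([onz(c,*x[0],.008)[:2] for x in q]);r=cv2.minAreaRect((pts*1000).astype(np.float32));print('\nplate',hi[0][k][3],r,end='')
        if hi[0][k][3]>=0: print(' ellipse',cv2.fitEllipse((pts*1000).astype(np.float32)))
a=cv2.resize(im[10:100,40:150],None,fx=7,fy=6.6,interpolation=cv2.INTER_CUBIC);cv2.imwrite('pics/c.png',cv2.resize(im[10:100,40:150],None,fx=6,fy=6,interpolation=cv2.INTER_CUBIC))
E
```

```text
stop [270.18 202.63] [264 198  13  10 118] [0.6175 0.025  0.156 ]
stop [321.36 202.83] [316 198  12  10 109] [0.6119 0.0679 0.156 ]
yaw 0.13051225343332767 rest [0.6543663  0.05165906]
orange [293.32 264.23] [ 275  231   36   67 2113]
V col [ 69  68 124 132 137 140 142 144 182 247 249 249 249 249 249 249 249 249
 249 249 249 249 249 249 233 161] 
H [ 5  3  9 10 10 10 10 10 11 15 17 18 18 18 18 18 18 18 18 18 18 18 18 18
 11  0]
226 0 0; 234 282 308; 242 280 309; 250 277 309; 258 275 310; 266 276 310; 274 277 309; 282 278 308; 290 278 308; 298 0 0; 
plate -1 ((482.162841796875, 127.94090270996094), (116.779052734375, 116.04513549804688), 87.5142822265625)
plate 0 ((482.839599609375, 127.26932525634766), (63.508174896240234, 64.05742645263672), 9.668787956237793) ellipse ((482.5271911621094, 127.26639556884766), (63.12741470336914, 63.96319580078125), 155.85171508789062)
```

View pics/c.png

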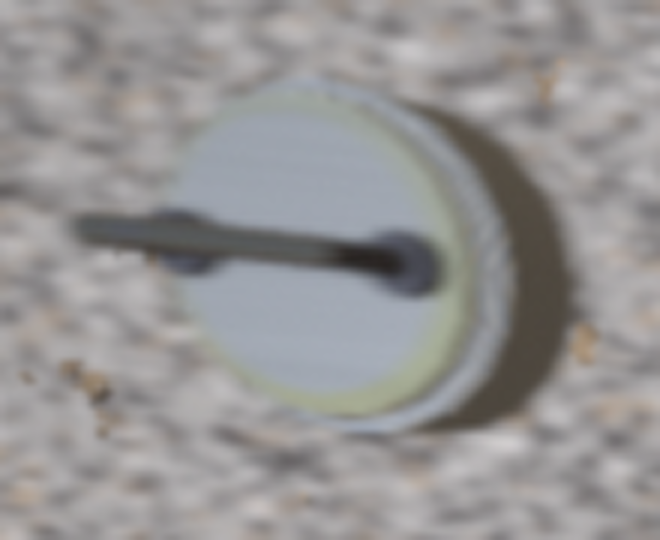

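```bash
python3 - <<'E'
from h import *
c=np.load('w1.npy',allow_pickle=True).item()
a=onz(c,71,50.5,.042);b=onz(c,107.8,53.8,.042);print('feet',a,b,np.linalg.norm(a-b),'mid',(a+b)/2,'yaw',np.arctan2(-(b-a)[0],(b-a)[1]))
print('circle',onz(c,40+313/6,10+248/6,.04))
for z in(.2,.203):print('grip',onz(c,293,274,z))
ct=get_calibration('top');a=onz(ct,265+603/5,140+413/5,.042);b=onz(ct,265+670/5,140+411/5,.042);print('top feet',(a+b)/2,np.linalg.norm(a-b),np.arctan2((b-a)[0],-(b-a)[1]),'circ',onz(ct,265+633/5,140+410/5,.04),'grip',onz(ct,265+222/5,140+143/5,.203))
E
```

```text
feet [ 0.51861715 -0.20710117  0.042     ] [ 0.51671709 -0.16924387  0.042     ] 0.03790494792046005 mid [ 0.51766712 -0.18817252  0.042     ] yaw 0.05014786110112396
circle [ 0.51647089 -0.18647417  0.04      ]
grip [0.6571731  0.05184064 0.2       ]
grip [0.65546351 0.05183835 0.203     ]
top feet [ 0.51598651 -0.19106519  0.042     ] 0.03997094770239302 0.03521197253597605 circ [ 0.51717658 -0.18933136  0.04      ] grip [0.65340076 0.04940289 0.203     ]
```

>>> jog_arm:
  plan:
    - [[2.1,-0.3,0],0]
    - [[2.1,-0.3,0],0]
    - [[2.1,-0.35,0],0]
    - [[0,0,-2],0]
    - [[0,0,-2.5],0]
    - [[0,0,-2.5],0]
    - [[0,0,-2.5],0]
    - [[0,0,-2],0]
    - [[0,0,-1.3],0]
    - [[0,0,-1],0]
    - [[0,0,0],0]

```text
clock: 3.65
tcp_pos: [0.6539, 0.053, 0.2367]
orientation: [0.214, -3.132, 0.0]
contact_force: [-0.4, -0.3, -0.4]
grip_width: 0.0849
```

>>> jog_arm:
  plan:
    - [[0,0,0],0]
    - [[0,0,0],0]
    - [[0,0,0],0]
    - [[0,0,0],0]
    - [[0,0,0],0]
    - [[0,0,0],0]
    - [[0,0,0],0]
    - [[0,0,0],0]
  hand: 1.5
  grip_force: 50

```text
clock: 4.45
tcp_pos: [0.6548, 0.0528, 0.2386]
orientation: [-0.213, 3.133, 0.0]
contact_force: [-0.5, -0.3, 6.2]
grip_width: 0.0241
```

>>> jog_arm:
  plan:
    - [[0,0,0.3],0]
    - [[0,0,0.5],0]
    - [[0,0,0.5],0]
    - [[0,0,0.4],0]
    - [[0,0,0],0]
    - [[0,0,0],0]

```text
clock: 5.05
tcp_pos: [0.6545, 0.0529, 0.2549]
orientation: [-0.214, 3.134, 0.0]
contact_force: [-0.5, 0.1, -1.6]
grip_width: 0.023
```

>>> jog_arm:
  plan:
    - [[-0.5,-0.07,0],0]
    - [[-1,-0.13,0],0]
    - [[-1,-0.13,0],0]
    - [[-1,-0.13,0],0]
    - [[-1,-0.13,0],0]
    - [[-1,-0.13,0],0]
    - [[-1.5,-0.2,0],0]
    - [[-1.5,-0.2,0],0]
    - [[-1,-0.13,0],0]
    - [[-0.5,-0.07,0],0]

```text
clock: 6.05
tcp_pos: [0.5534, 0.0395, 0.255]
orientation: [0.214, -3.134, -0.0]
contact_force: [-0.4, 0.8, -1.5]
grip_width: 0.0234
```

>>> jog_arm:
  plan:
    - [[-0.8,-0.5,0.5],0]
    - [[-0.8,-1.5,0.5],-0.01]
    - [[-0.8,-2.2,0.5],-0.01]
    - [[-0.8,-2.5,0.3],-0.01]
    - [[-0.8,-2.5,0],-0.01]
    - [[-0.8,-2.5,0],-0.01]
    - [[-0.8,-2.5,0],-0.01]
    - [[-0.8,-2.5,0],-0.01]
    - [[-0.8,-2.5,0],-0.01]
    - [[-0.8,-2,0],0]
    - [[-0.3,-1.3,0],0]
    - [[0,-0.3,0],0]

```text
clock: 7.25
tcp_pos: [0.4698, -0.192, 0.2735]
orientation: [-0.079, 3.14, -0.002]
contact_force: [-0.1, 1.1, -0.7]
grip_width: 0.0234
```

>>> jog_arm:
  plan:
    - [[0,0,0],0]
    - [[0,0,0],0]
    - [[0,0,0],0]
    - [[0,0,0],0]

```text
clock: 7.65
tcp_pos: [0.4717, -0.1876, 0.2729]
orientation: [0.09, -3.14, -0.0]
contact_force: [-0.5, -0.0, -1.5]
grip_width: 0.024
```

```bash
python3 - <<'E'
from h import *
o=get_obs();M=R.from_rotvec(o['orientation']).as_matrix();print(o['clock'],o['tcp_pos'],'yawY',np.arctan2(-M[0,1],M[1,1]),o['contact_force'])
c=get_calibration('wrist');w=grab_frame('wrist');s=grab_frame('side')
np.save('w2.npy',c,allow_pickle=True)
cv2.imwrite('pics/w2.png',w[:,:,::-1]);cv2.imwrite('pics/s2.png',s[:,:,::-1])
cs=get_calibration('side');t=o['tcp_pos']
x=cv2.resize(s[180:300,240:360],None,fx=4,fy=4,interpolation=cv2.INTER_CUBIC)
cv2.imwrite('pics/m2.png',np.hstack([w[:,120:440],x[:400,:]])[:,:,::-1])
print('proj side seat',proj(cs,[t[0],t[1],t[2]-.0556-.1575]),'link',proj(cs,[.517,-.188,.083]),'wrist link',proj(c,[.517,-.188,.083]),'wrist seat',proj(c,[t[0],t[1],t[2]-.0556-.1575]))
E
```

```text
7.65 [ 0.47170656 -0.18761658  0.27286541] yawY 0.0574906440217472 [-0.47782965 -0.01765822 -1.53587781]
proj side seat [289.68630612 268.08915745] link [306.24754635 259.93951606] wrist link [312.36219566 244.52922109] wrist seat [316.12144716 181.47798966]
```

View pics/m2.png

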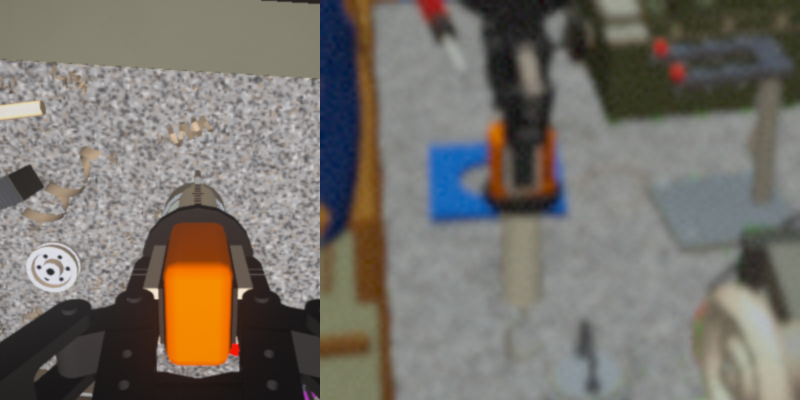

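The scale axis in the wrist view and the hook and link in the side view agree with the predictions to about 1 px. I'll thread the hook.

>>> jog_arm:
  plan:
    - [[0.2,0,-0.2],0]
    - [[0.5,0,-0.1],0]
    - [[0.6,0,0],0]
    - [[0.6,0,0],0]
    - [[0.6,0,0],0]
    - [[0.6,0,0],0]
    - [[0.6,0,0],0]
    - [[0.5,0,0],0]
    - [[0.3,0,0],0]
    - [[0,0,0],0]
    - [[0,0,0],0]
    - [[0,0,0],0]

```text
clock: 8.95
tcp_pos: [0.5163, -0.1883, 0.2699]
orientation: [0.088, -3.14, -0.0]
contact_force: [-0.7, -0.6, -1.5]
grip_width: 0.0235
```

```bash
python3 - <<'E'
from h import *
o=get_obs();print(o['clock'],o['tcp_pos'],o['contact_force'])
s=grab_frame('side');t=grab_frame('top')
x=cv2.resize(s[195:295,260:360],None,fx=4,fy=4,interpolation=cv2.INTER_CUBIC)
y=cv2.resize(t[170:270,340:440],None,fx=4,fy=4,interpolation=cv2.INTER_CUBIC)
cv2.imwrite('pics/m3.png',np.hstack([x,y])[:,:,::-1])
E
```

```text
8.95 [ 0.51627112 -0.18834224  0.26989623] [-0.69268276 -0.64397292 -1.50974145]
```

View pics/m3.png

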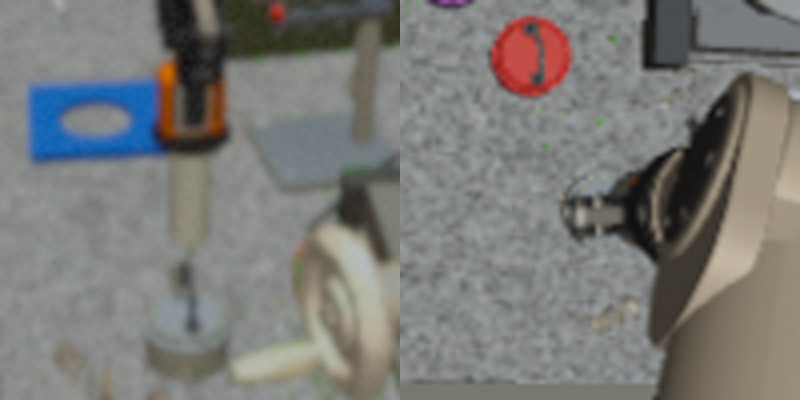

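The hook is inside the link. I'll raise it to contact and then go up slowly, watching the force.

>>> jog_arm:
  plan:
    - [[0,0,0.2],0]
    - [[0,0,0.3],0]
    - [[0,0,0.3],0]
    - [[0,0,0.3],0]
    - [[0,0,0.3],0]
    - [[0,0,0.3],0]
    - [[0,0,0.3],0]
    - [[0,0,0.3],0]
    - [[0,0,0.3],0]
    - [[0,0,0.3],0]
    - [[0,0,0.3],0]
    - [[0,0,0.2],0]

```text
clock: 10.25
tcp_pos: [0.5163, -0.1882, 0.304]
orientation: [0.088, -3.14, -0.0]
contact_force: [-0.7, 1.2, -2.5]
grip_width: 0.0236
```

>>> jog_arm:
  plan:
    - [[0,0,0.2],0]
    - [[0,0,0.2],0]
    - [[0,0,0.2],0]
    - [[0,0,0.2],0]
    - [[0,0,0.2],0]
    - [[0,0,0],0]
    - [[0,0,0],0]
    - [[0,0,0],0]

```text
clock: 11.05
tcp_pos: [0.5164, -0.1883, 0.3137]
orientation: [0.088, -3.14, -0.0]
contact_force: [-1.0, 0.2, -3.6]
grip_width: 0.0237
```

>>> jog_arm:
  plan:
    - [[0,0,0.2],0]
    - [[0,0,0.2],0]
    - [[0,0,0.2],0]
    - [[0,0,0.2],0]
    - [[0,0,0.2],0]
    - [[0,0,0],0]
    - [[0,0,0],0]

```text
clock: 11.75
tcp_pos: [0.5164, -0.1883, 0.3239]
orientation: [0.088, -3.14, -0.0]
contact_force: [-0.3, -0.2, -4.6]
grip_width: 0.0234
```

>>> jog_arm:
  plan:
    - [[0,0,0.2],0]
    - [[0,0,0.2],0]
    - [[0,0,0.2],0]
    - [[0,0,0.2],0]
    - [[0,0,0.2],0]
    - [[0,0,0],0]
    - [[0,0,0],0]

```text
clock: 12.45
tcp_pos: [0.5165, -0.1883, 0.3339]
orientation: [-0.088, 3.14, -0.0]
contact_force: [-0.8, -0.1, -5.8]
grip_width: 0.0232
```

>>> jog_arm:
  plan:
    - [[0,0,0.2],0]
    - [[0,0,0.2],0]
    - [[0,0,0.2],0]
    - [[0,0,0.2],0]
    - [[0,0,0.2],0]
    - [[0,0,0],0]
    - [[0,0,0],0]
    - [[0,0,0],0]

```text
clock: 13.25
tcp_pos: [0.5164, -0.1883, 0.3438]
orientation: [0.088, -3.14, -0.0]
contact_force: [-1.2, -0.1, -6.4]
grip_width: 0.0235
```

```bash
cat > f.py <<'E'
from h import *
F=[]
for i in range(6): s=grab_frame('side');F.append(get_obs()['contact_force'])
o=get_obs();print(o['clock'],o['tcp_pos'].round(4),'F',np.mean(F,0).round(2),np.array(F)[:,2].round(2))
b=cv2.imread('pics/m3.png')  # reference
g=cv2.cvtColor(s,cv2.COLOR_RGB2GRAY).astype(np.float32)
r=cv2.cvtColor(cv2.imread('pics/side0.png'),cv2.COLOR_BGR2GRAY).astype(np.float32)
t=r[274:294,294:322];res=cv2.matchTemplate(g[255:300,284:332],t,cv2.TM_CCOEFF_NORMED);_,m,_,l=cv2.minMaxLoc(res)
y,x=l[1],l[0];c=res[max(y-1,0):y+2,x].ravel();sub=(c[0]-c[2])/(2*(c[0]-2*c[1]+c[2])) if len(c)==3 else 0
print('shift px',x-10,y+sub-19,'score',m)
cs=get_calibration('side');print('px per cm up',(proj(cs,[.517,-.188,.03])-proj(cs,[.517,-.188,.02])).round(2))
E
python3 f.py
```

```text
13.55 [ 0.5165 -0.1883  0.3438] F [-0.12  0.12 -7.23] [-7.17 -7.37 -7.14 -7.17 -7.29 -7.27]
shift px 0 -0.06814575 score 0.9848935604095459
px per cm up [ 0.03 -2.83]
```

>>> jog_arm:
  plan:
    - [[0,0,0.2],0]
    - [[0,0,0.2],0]
    - [[0,0,0.2],0]
    - [[0,0,0.2],0]
    - [[0,0,0],0]
    - [[0,0,0],0]
    - [[0,0,0],0]

```text
clock: 14.25
tcp_pos: [0.5165, -0.1883, 0.3518]
orientation: [0.088, -3.14, -0.0]
contact_force: [-0.4, -0.0, -8.9]
grip_width: 0.0232
```

```bash
python3 f.py
```

```text
14.55 [ 0.5165 -0.1883  0.3519] F [ 0.08 -0.09 -7.83] [-7.51 -7.76 -8.06 -8.21 -7.92 -7.49]
shift px 0 -0.07315445 score 0.9811241626739502
px per cm up [ 0.03 -2.83]
```

>>> jog_arm:
  plan:
    - [[0,0,0.2],0]
    - [[0,0,0.2],0]
    - [[0,0,0.2],0]
    - [[0,0,0.2],0]
    - [[0,0,0],0]
    - [[0,0,0],0]
    - [[0,0,0],0]

```text
clock: 15.25
tcp_pos: [0.5164, -0.1883, 0.3598]
orientation: [0.088, -3.14, -0.0]
contact_force: [0.3, 0.1, -7.3]
grip_width: 0.0238
```

```bash
python3 f.py
```

```text
15.55 [ 0.5165 -0.1883  0.3599] F [-0.17 -0.24 -8.08] [-7.7  -8.66 -8.61 -7.87 -7.98 -7.68]
shift px 0 -1.6067791 score 0.9219883680343628
px per cm up [ 0.03 -2.83]
```

The blank has lifted by about 5.5 mm and weighs about 0.67 kg. I'll go 5 mm higher and hold for 2.5 s.

>>> jog_arm:
  plan:
    - [[0,0,0.1],0]
    - [[0,0,0.1],0]
    - [[0,0,0.1],0]
    - [[0,0,0.1],0]
    - [[0,0,0.1],0]
    - [[0,0,0],0]
    - [[0,0,0],0]
    - [[0,0,0],0]
    - [[0,0,0],0]
    - [[0,0,0],0]
    - [[0,0,0],0]
    - [[0,0,0],0]

```text
clock: 16.75
tcp_pos: [0.5165, -0.1883, 0.3649]
orientation: [0.088, -3.14, -0.0]
contact_force: [0.9, 0.4, -7.6]
grip_width: 0.0232
```

>>> jog_arm:
  plan:
    - [[0,0,0],0]
    - [[0,0,0],0]
    - [[0,0,0],0]
    - [[0,0,0],0]
    - [[0,0,0],0]
    - [[0,0,0],0]
    - [[0,0,0],0]
    - [[0,0,0],0]
    - [[0,0,0],0]
    - [[0,0,0],0]
    - [[0,0,0],0]
    - [[0,0,0],0]

```text
clock: 17.95
tcp_pos: [0.5165, -0.1883, 0.3649]
orientation: [0.088, -3.14, -0.0]
contact_force: [0.6, 0.6, -8.4]
grip_width: 0.0233
```

```bash
python3 f.py; python3 - <<'E'
from h import *
s=grab_frame('side');cv2.imwrite('pics/s4.png',cv2.resize(s[195:295,260:360],None,fx=4,fy=4,interpolation=cv2.INTER_CUBIC)[:,:,::-1])
E
```

```text
18.25 [ 0.5165 -0.1883  0.3649] F [ 0.16  0.37 -8.41] [-7.66 -8.69 -8.39 -7.7  -8.87 -9.15]
shift px 0 -3.0206614 score 0.8862929940223694
px per cm up [ 0.03 -2.83]
```

The blank held at about 10.7 mm. I'll raise it a little to clear the 8 mm plate and travel slowly.

>>> jog_arm:
  plan:
    - [[0,0,0.1],0]
    - [[0,0,0.1],0]
    - [[0,0,0.1],0]
    - [[0,0,0.1],0]
    - [[0,0.1,0.1],0]
    - [[-0.02,0.2,0.1],0]
    - [[-0.03,0.3,0.1],0]
    - [[-0.04,0.4,0],0]
    - [[-0.05,0.5,0],0]
    - [[-0.06,0.6,0],0]
    - [[-0.07,0.7,0],0]
    - [[-0.08,0.7,0],0]

```text
clock: 19.5
tcp_pos: [0.5129, -0.1525, 0.3718]
orientation: [0.089, -3.14, -0.0]
contact_force: [0.6, -0.6, -8.7]
grip_width: 0.0236
```

>>> jog_arm:
  plan:
    - [[-0.08,0.7,0],0]
    - [[-0.08,0.7,0],0]
    - [[-0.08,0.7,0],0]
    - [[-0.08,0.7,0],0]
    - [[-0.08,0.7,0],0]
    - [[-0.08,0.7,0],0]
    - [[-0.08,0.7,0],0]
    - [[-0.08,0.7,0],0]
    - [[-0.08,0.7,0],0]
    - [[-0.08,0.7,0],0]
    - [[-0.08,0.7,0],0]
    - [[-0.08,0.7,0],0]

```text
clock: 20.7
tcp_pos: [0.5033, -0.0687, 0.3719]
orientation: [-0.088, 3.14, 0.0]
contact_force: [-0.9, 0.9, -7.9]
grip_width: 0.0233
```

>>> jog_arm:
  plan:
    - [[-0.08,0.7,0],0]
    - [[-0.08,0.7,0],0]
    - [[-0.08,0.7,0],0]
    - [[-0.08,0.7,0],0]
    - [[-0.08,0.7,0],0]
    - [[-0.08,0.7,0],0]
    - [[-0.08,0.7,0],0]
    - [[-0.08,0.7,0],0]
    - [[-0.08,0.7,0],0]
    - [[-0.08,0.7,0],0]
    - [[-0.08,0.7,0],0]
    - [[-0.08,0.7,0],0]

```text
clock: 21.9
tcp_pos: [0.4937, 0.0153, 0.3719]
orientation: [-0.088, 3.14, 0.0]
contact_force: [-1.1, 0.1, -9.1]
grip_width: 0.0235
```

>>> jog_arm:
  plan:
    - [[-0.08,0.7,0],0]
    - [[-0.08,0.7,0],0]
    - [[-0.08,0.7,0],0]
    - [[-0.08,0.7,0],0]
    - [[-0.08,0.7,0],0]
    - [[-0.08,0.7,0],0]
    - [[-0.08,0.7,0],0]
    - [[-0.08,0.7,0],0]
    - [[-0.08,0.6,0],0]
    - [[-0.07,0.5,0],0]
    - [[-0.06,0.5,0],0]
    - [[-0.05,0.4,0],0]

```text
clock: 23.1
tcp_pos: [0.4847, 0.0911, 0.3719]
orientation: [0.088, -3.14, 0.0]
contact_force: [-0.4, -0.1, -9.0]
grip_width: 0.0235
```

>>> jog_arm:
  plan:
    - [[-0.03,0.5,0],0]
    - [[-0.03,0.5,0],0]
    - [[-0.03,0.5,0],0]
    - [[-0.03,0.5,0],0]
    - [[-0.03,0.4,0],0]
    - [[-0.03,0.4,0],0]
    - [[-0.03,0.3,0],0]
    - [[-0.03,0.2,0],0]
    - [[-0.03,0.2,0],0]
    - [[0,0.1,0],0]
    - [[0,0,0],0]
    - [[0,0,0],0]

```text
clock: 24.3
tcp_pos: [0.4821, 0.1266, 0.3719]
orientation: [0.088, -3.14, 0.0]
contact_force: [0.2, 0.5, -7.5]
grip_width: 0.0235
```

>>> jog_arm:
  plan:
    - [[0,0,0],0]
    - [[0,0,0],0]
    - [[0,0,0],0]
    - [[0,0,0],0]
    - [[0,0,0],0]
    - [[0,0,0],0]
    - [[0,0,0],0]
    - [[0,0,0],0]
    - [[0,0,0],0]
    - [[0,0,0],0]

```text
clock: 25.3
tcp_pos: [0.4821, 0.1267, 0.3719]
orientation: [0.088, -3.14, 0.0]
contact_force: [0.9, 0.1, -7.2]
grip_width: 0.0236
```

```bash
python3 - <<'E'
from h import *
o=get_obs();print(o['clock'],o['tcp_pos'].round(4))
cw=get_calibration('wrist');w=grab_frame('wrist')[:,:,::-1];s=grab_frame('side')[:,:,::-1];t=grab_frame('top')[:,:,::-1]
np.save('w5.npy',cw,allow_pickle=True)
for n,i in zip('wst',(w,s,t)): cv2.imwrite(f'pics/{n}5.png',i)
a=cv2.resize(s[195:255,255:315],None,fx=6.66667,fy=6.66667,interpolation=cv2.INTER_CUBIC)
b=cv2.resize(w[60:260,220:420],None,fx=2,fy=2,interpolation=cv2.INTER_CUBIC)
cv2.imwrite('pics/m5.png',np.hstack([a,b]))
cs=get_calibration('side')
print(proj(cs,[.482,.127,.017]),proj(cw,[.482,.127,.017]),proj(cw,[.482,.127,.057]))
E
```

```text
25.3 [0.4821 0.1267 0.3719]
[283.38180754 221.69699235] [316.73000984 150.56818   ] [316.68948919 157.09739028]
```

View pics/m5.png

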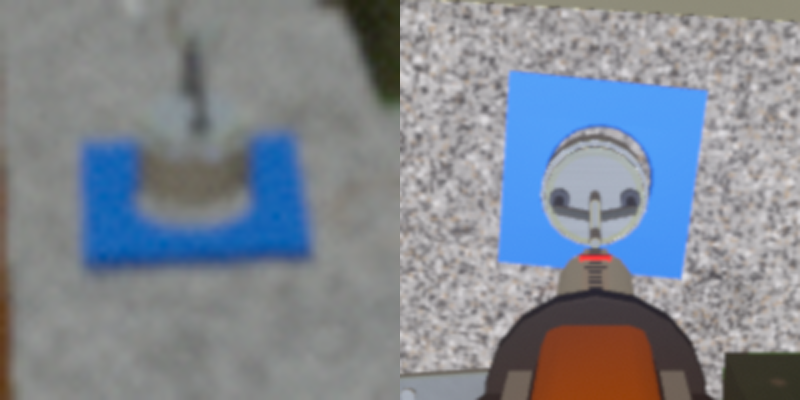

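The wrist view shows the blank over the hole. The link feet are at wrist px (299.5,158.5) and (335.5,158.5), and the hole is partly covered. I'll measure relative to the plate in this same image.

```bash
python3 - <<'E'
from h import *
c=np.load('w5.npy',allow_pickle=True).item();im=cv2.imread('pics/w5.png')
h=cv2.cvtColor(im,cv2.COLOR_BGR2HSV);b=((h[...,0]>100)&(h[...,0]<118)&(h[...,1]>120));b[:90]=0;b[200:]=0;b[:,:260]=0;b[:,:][:,380:]=0
q=max(cv2.findContours(b.astype(np.uint8),cv2.RETR_EXTERNAL,cv2.CHAIN_APPROX_NONE)[0],key=len)
P=np.array([onz(c,*x[0],.008)[:2] for x in q])*1000
# plate sides: fit edges left/right/top (bottom may be hidden)
r=cv2.minAreaRect(P.astype(np.float32));print('plate rect',r)
hc=[x for x in cv2.findContours(b.astype(np.uint8),cv2.RETR_CCOMP,cv2.CHAIN_APPROX_NONE)[0] if 60<len(x)]
for x in hc:
    p=np.array([onz(c,*k[0],.008)[:2] for k in x])*1000;f=p[p[:,0]<np.percentile(p[:,0],30)];
    if np.ptp(p[:,1])<90:
        A=np.c_[2*f,np.ones(len(f))];s=np.linalg.lstsq(A,(f**2).sum(1),rcond=None)[0];print('far arc circle',s[:2],np.sqrt(s[2]+s[0]**2+s[1]**2))
print('feet mid',[onz(c,317.5,158.5,.041+z)[:2]*1000 for z in(.016,.019)])
# top-face circle: extents
E
python3 - <<'E'
import sys;sys.path.insert(0,'.')
from h import *
c=np.load('w5.npy',allow_pickle=True).item()
for z in (.056,.058): print('face', onz(c,220+(596-400)/2,60+195/2,z)[:2]*1000)
cs=get_calibration('side')
print('side underside centre x: px', 255+194/6.667, [proj(cs,[x,.127,.017]) for x in(.479,.482,.485)])
E
```

```text
plate rect ((481.7093811035156, 129.76992797851562), (116.05461883544922, 116.07164001464844), 87.6781997680664)
feet mid [array([483.48948543, 127.96145477]), array([482.8888177 , 127.92524045])]
face [482.55991797 128.45438734]
face [482.1653241  128.42775404]
side underside centre x: px 284.0985450727464 [array([282.51600219, 221.75409292]), array([283.38180754, 221.69699235]), array([284.24703921, 221.63992961])]
```

In the same image the plate centre is about 1–1.5 mm further in +y than the blank. I'll nudge it and lower gently.

>>> jog_arm:
  plan:
    - [[-0.05,0.06,0],0]
    - [[0,0.06,0],0]
    - [[0,0,-0.05],0]
    - [[0,0,-0.1],0]
    - [[0,0,-0.1],0]
    - [[0,0,-0.1],0]
    - [[0,0,-0.1],0]
    - [[0,0,-0.1],0]
    - [[0,0,-0.1],0]
    - [[0,0,-0.1],0]
    - [[0,0,-0.1],0]
    - [[0,0,-0.1],0]

```text
clock: 26.65
tcp_pos: [0.4816, 0.1279, 0.3623]
orientation: [-0.088, 3.14, 0.0]
contact_force: [-0.0, 0.3, -8.1]
grip_width: 0.0236
```

>>> jog_arm:
  plan:
    - [[0,0,-0.1],0]
    - [[0,0,-0.1],0]
    - [[0,0,-0.1],0]
    - [[0,0,-0.1],0]
    - [[0,0,-0.1],0]
    - [[0,0,-0.1],0]
    - [[0,0,-0.1],0]
    - [[0,0,-0.1],0]
    - [[0,0,-0.1],0]
    - [[0,0,-0.1],0]
    - [[0,0,-0.1],0]
    - [[0,0,-0.1],0]

```text
clock: 27.85
tcp_pos: [0.4816, 0.1279, 0.3504]
orientation: [-0.088, 3.14, 0.0]
contact_force: [-0.1, -0.5, -8.1]
grip_width: 0.0235
```

```bash
python3 - <<'E'
from h import *
F=[]
for i in range(4): w=grab_frame('wrist')[:,:,::-1];F.append(get_obs()['contact_force'])
o=get_obs();c=get_calibration('wrist');s=grab_frame('side')[:,:,::-1];print(o['clock'],o['tcp_pos'].round(4),np.mean(F,0).round(2))
np.save('w6.npy',c,allow_pickle=True);cv2.imwrite('pics/w6.png',w);cv2.imwrite('pics/s6.png',s)
a=cv2.resize(s[195:255,255:315],None,fx=6.66667,fy=6.66667,interpolation=cv2.INTER_CUBIC)
b=cv2.resize(w[60:260,220:420],None,fx=2,fy=2,interpolation=cv2.INTER_CUBIC)
cv2.imwrite('pics/m6.png',np.hstack([a,b]))
E
```

```text
28.05 [0.4816 0.1279 0.3504] [-0.07 -0.16 -8.08]
```

View pics/m6.png

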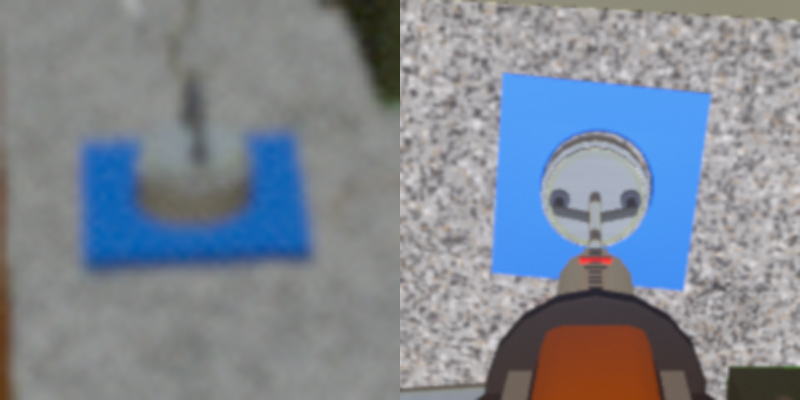

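The blank sits inside the hole: the full hang height is used up and no plate edge is showing. I'll unload the spring slowly and lower the hook to the same height as at entry.

>>> jog_arm:
  plan:
    - [[0,0,-0.1],0]
    - [[0,0,-0.2],0]
    - [[0,0,-0.2],0]
    - [[0,0,-0.2],0]
    - [[0,0,-0.3],0]
    - [[0,0,-0.3],0]
    - [[0,0,-0.3],0]
    - [[0,0,-0.3],0]
    - [[0,0,-0.3],0]
    - [[0,0,-0.3],0]
    - [[0,0,-0.3],0]
    - [[0,0,-0.2],0]

```text
clock: 29.3
tcp_pos: [0.4815, 0.1279, 0.3202]
orientation: [0.088, -3.14, 0.0]
contact_force: [-0.7, -0.7, -3.8]
grip_width: 0.0234
```

>>> jog_arm:
  plan:
    - [[0,0,-0.3],0]
    - [[0,0,-0.3],0]
    - [[0,0,-0.3],0]
    - [[0,0,-0.3],0]
    - [[0,0,-0.3],0]
    - [[0,0,-0.3],0]
    - [[0,0,-0.3],0]
    - [[0,0,-0.3],0]
    - [[0,0,0],0]
    - [[0,0,0],0]

```text
clock: 30.3
tcp_pos: [0.4816, 0.1279, 0.2964]
orientation: [0.088, -3.14, -0.0]
contact_force: [-1.5, -0.7, -1.6]
grip_width: 0.0235
```

>>> jog_arm:
  plan:
    - [[0,0,-0.3],0]
    - [[0,0,-0.3],0]
    - [[0,0,-0.3],0]
    - [[0,0,-0.3],0]
    - [[0,0,-0.3],0]
    - [[0,0,-0.3],0]
    - [[0,0,-0.3],0]
    - [[0,0,-0.3],0]
    - [[0,0,-0.2],0]
    - [[0,0,0],0]
    - [[0,0,0],0]

```text
clock: 31.4
tcp_pos: [0.4816, 0.1279, 0.2704]
orientation: [0.088, -3.14, -0.0]
contact_force: [-0.4, 0.7, -2.0]
grip_width: 0.0235
```

```bash
python3 - <<'E'
from h import *
F=[]
for i in range(4): s=grab_frame('side')[:,:,::-1];F.append(get_obs()['contact_force'])
w=grab_frame('wrist')[:,:,::-1]
o=get_obs();print(o['clock'],o['tcp_pos'].round(4),np.mean(F,0).round(2))
a=cv2.resize(s[175:245,250:320],None,fx=5.714,fy=5.714,interpolation=cv2.INTER_CUBIC)
b=cv2.resize(w[60:260,220:420],None,fx=2,fy=2,interpolation=cv2.INTER_CUBIC)
cv2.imwrite('pics/m7.png',np.hstack([a,b]))
E
```

```text
31.65 [0.4816 0.1279 0.2705] [ 0.04 -0.08 -1.3 ]
```

View pics/m7.png

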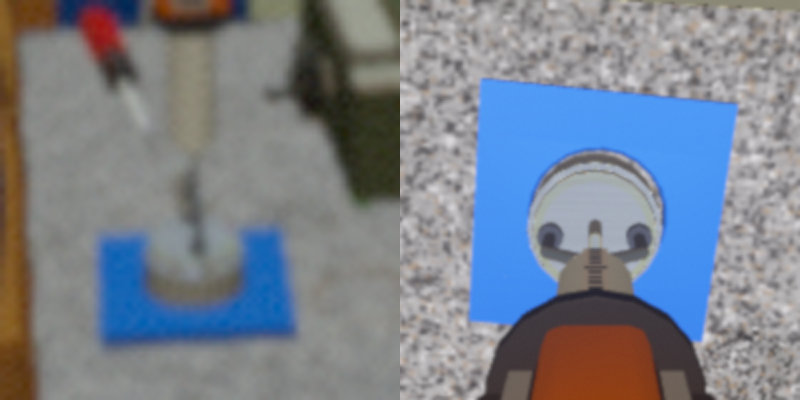

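Side and wrist views show the blank sitting evenly in the hole with the link upright, and the load is back to baseline. I'll back the hook out along −x.

>>> jog_arm:
  plan:
    - [[-0.2,-0.01,0],0]
    - [[-0.4,-0.02,0],0]
    - [[-0.5,-0.03,0],0]
    - [[-0.5,-0.03,0],0]
    - [[-0.5,-0.03,0],0]
    - [[-0.5,-0.03,0],0]
    - [[-0.5,-0.03,0],0]
    - [[-0.5,-0.03,0],0]
    - [[-0.4,-0.02,0],0]
    - [[0,0,0],0]
    - [[0,0,0],0]

```text
clock: 32.75
tcp_pos: [0.4417, 0.1256, 0.2705]
orientation: [-0.088, 3.14, 0.0]
contact_force: [-0.4, 0.1, -2.1]
grip_width: 0.0233
```

>>> jog_arm:
  plan:
    - [[0,0,0.5],0]
    - [[0,0,1],0]
    - [[0,0,1],0]
    - [[0,0,1],0]
    - [[0,0,1],0]
    - [[0,0,1],0]
    - [[0,0,0.5],0]
    - [[0,0,0],0]
    - [[0,0,0],0]

```text
clock: 33.65
tcp_pos: [0.4414, 0.1256, 0.3302]
orientation: [0.088, -3.14, 0.0]
contact_force: [-0.8, 0.1, -1.9]
grip_width: 0.0232
```

```bash
python3 - <<'E'
from h import *
F=[]
for i in range(3): s=grab_frame('side')[:,:,::-1];F.append(get_obs()['contact_force'])
w=grab_frame('wrist')[:,:,::-1];t=grab_frame('top')[:,:,::-1]
o=get_obs();print(o['clock'],o['tcp_pos'].round(4),np.mean(F,0).round(2))
for n,i in zip('wst',(w,s,t)): cv2.imwrite(f'pics/{n}8.png',i)
h=cv2.cvtColor(s,cv2.COLOR_BGR2HSV);g=cv2.absdiff(s,cv2.imread('pics/s6.png'))[215:240,270:300];print('blank side change',g.mean(),g.max())
E
```

```text
33.9 [0.4414 0.1255 0.33  ] [ 0.07  0.63 -1.44]
blank side change 2.6946666666666665 26
```

Unhooked, and the side view of the blank is unchanged. I'll take the scale back to the stand by the way it left.

>>> jog_arm:
  plan:
    - [[0.5,-0.4,0],0.008]
    - [[1,-0.8,0],0.01]
    - [[1.2,-0.9,0],0.01]
    - [[1.2,-0.9,0],0.01]
    - [[1.2,-0.9,0],0.01]
    - [[1.2,-0.9,0],0.01]
    - [[1.2,-0.9,0],0.01]
    - [[1.2,-0.9,0],0.01]
    - [[1.2,-0.9,0],0]
    - [[0.8,-0.7,0],0]
    - [[0.5,-0.4,0],0]
    - [[0,0,0],0]

```text
clock: 35.1
tcp_pos: [0.554, 0.0389, 0.3303]
orientation: [0.209, -3.135, 0.0]
contact_force: [0.2, 0.2, -0.5]
grip_width: 0.0234
```

>>> jog_arm:
  plan:
    - [[0,0,-0.5],0]
    - [[0,0,-1],0]
    - [[0,0,-1.2],0]
    - [[0,0,-1.2],0]
    - [[0,0,-1.2],0]
    - [[0,0,-1.2],0]
    - [[0,0,-0.8],0]
    - [[0,0,-0.4],0]
    - [[0,0,0],0]
    - [[0,0,0],0]
    - [[0,0,0],0]

```text
clock: 36.2
tcp_pos: [0.554, 0.0396, 0.256]
orientation: [-0.211, 3.133, 0.0]
contact_force: [-0.3, -1.3, -2.0]
grip_width: 0.0235
```

```bash
python3 - <<'E'
from h import *
o=get_obs();M=R.from_rotvec(o['orientation']).as_matrix();print(o['clock'],o['tcp_pos'],'yawY',np.arctan2(-M[0,1],M[1,1]),o['contact_force'])
c=get_calibration('side');s=grab_frame('side')[:,:,::-1];w=grab_frame('wrist')[:,:,::-1];cv2.imwrite('pics/w9.png',w)
cv2.imwrite('pics/m9.png',np.hstack([cv2.resize(s[160:260,270:370],None,fx=4,fy=4,interpolation=cv2.INTER_CUBIC),w[:,120:520]]))
E
```

```text
36.2 [0.55395756 0.03963735 0.25600812] yawY 0.13418014388480956 [-0.2720829  -1.26014775 -1.98251125]
```

View pics/m9.png

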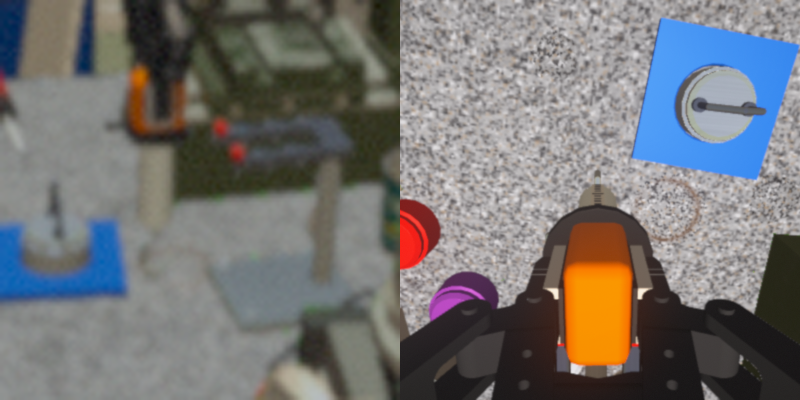

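The pose matches the exit pose and the blank sits in the plate. I'll enter the fork by reversing the way out.

>>> jog_arm:
  plan:
    - [[0.5,0.07,0],0]
    - [[1,0.13,0],0]
    - [[1,0.13,0],0]
    - [[1,0.13,0],0]
    - [[1,0.13,0],0]
    - [[1,0.13,0],0]
    - [[1,0.13,0],0]
    - [[1,0.13,0],0]
    - [[1,0.13,0],0]
    - [[1,0.13,0],0]
    - [[0.5,0.07,0],0]
    - [[0,0,0],0]

```text
clock: 37.5
tcp_pos: [0.6542, 0.0529, 0.2553]
orientation: [-0.211, 3.134, -0.0]
contact_force: [-0.5, -0.2, -1.6]
grip_width: 0.0235
```

>>> jog_arm:
  plan:
    - [[0,0,-0.3],0]
    - [[0,0,-0.3],0]
    - [[0,0,-0.3],0]
    - [[0,0,-0.3],0]
    - [[0,0,-0.2],0]
    - [[0,0,-0.1],0]
    - [[0,0,0],0]
    - [[0,0,0],0]
    - [[0,0,0],0]

```text
clock: 38.4
tcp_pos: [0.6537, 0.0527, 0.2405]
orientation: [-0.211, 3.134, 0.0]
contact_force: [0.7, -0.7, -1.5]
grip_width: 0.0238
```

>>> jog_arm:
  plan:
    - [[0,0,-0.1],0]
    - [[0,0,-0.1],0]
    - [[0,0,0],0]
    - [[0,0,0],0]
    - [[0,0,0],0]

```text
clock: 38.9
tcp_pos: [0.6537, 0.0527, 0.2386]
orientation: [-0.211, 3.134, 0.0]
contact_force: [0.0, 0.4, 1.6]
grip_width: 0.0235
```

```bash
python3 - <<'E'
from h import *
F=[]
for i in range(4): s=grab_frame('side')[:,:,::-1];F.append(get_obs()['contact_force'])
o=get_obs();print(o['tcp_pos'].round(4),np.mean(F,0).round(2))
E
```

```text
[0.6537 0.0527 0.2386] [-0.42 -0.39  1.06]
```

The flange rests on the arms. I'll release, rise clear and check.

>>> jog_arm:
  plan:
    - [[0,0,0],0]
    - [[0,0,0],0]
    - [[0,0,0],0]
    - [[0,0,0],0]
    - [[0,0,0],0]
    - [[0,0,0],0]
    - [[0,0,0],0]
    - [[0,0,0],0]
  hand: 6

```text
clock: 39.9
tcp_pos: [0.6536, 0.0527, 0.2384]
orientation: [-0.211, 3.134, 0.0]
contact_force: [0.3, 0.1, -0.2]
grip_width: 0.0599
```

>>> jog_arm:
  plan:
    - [[0,0,0.5],0]
    - [[0,0,1],0]
    - [[0,0,2],0]
    - [[0,0,2],0]
    - [[0,0,2],0]
    - [[0,0,2],0]
    - [[0,0,2],0]
    - [[0,0,2],0]
    - [[-2,0,0],0]
    - [[-2,0,0],0]
    - [[-2,0,0],0]
    - [[0,0,0],0]

```text
clock: 41.1
tcp_pos: [0.592, 0.0525, 0.3748]
orientation: [-0.211, 3.134, 0.001]
contact_force: [-0.1, -0.2, 0.9]
grip_width: 0.0599
```

```bash
python3 - <<'E'
from h import *
o=get_obs();c=get_calibration('wrist');w=grab_frame('wrist')[:,:,::-1];s=grab_frame('side')[:,:,::-1]
print(o['clock'],o['tcp_pos'],o['contact_force'].round(1),o['grip_width'])
np.save('w10.npy',c,allow_pickle=True);cv2.imwrite('pics/w10.png',w)
cv2.imwrite('pics/m10.png',np.hstack([cv2.resize(s[160:260,265:365],None,fx=4,fy=4,interpolation=cv2.INTER_CUBIC),w[:,180:580]]))
h=cv2.cvtColor(w,cv2.COLOR_BGR2HSV);b=((h[...,0]>100)&(h[...,0]<118)&(h[...,1]>120));b[250:]=0
q=max(cv2.findContours(b.astype(np.uint8),cv2.RETR_EXTERNAL,cv2.CHAIN_APPROX_NONE)[0],key=len)
print('plate',cv2.minAreaRect((np.array([onz(c,*x[0],.008)[:2] for x in q])*1000).astype(np.float32)))
print('px: seat top face',proj(c,[.482,.128,.04]),'grip top',proj(c,[.655,.052,.203]))
E
```

```text
41.1 [0.59197936 0.05253407 0.37476106] [-0.1 -0.2  0.9] 0.059927985977857756
plate ((482.24383544921875, 129.7786407470703), (116.46434020996094, 116.25302124023438), 87.58731842041016)
px: seat top face [400.9823581   60.57245569] grip top [304.10453982 275.33766539]
```

I'm out of picture views, so I'll check numerically against the earlier images.

```bash
python3 - <<'E'
from h import *
s=grab_frame('side')[:,:,::-1].copy();s2=grab_frame('side')[:,:,::-1];cs=get_calibration('side')
def org(i):
    h=cv2.cvtColor(i,cv2.COLOR_BGR2HSV);m=(h[...,0]>4)&(h[...,0]<20)&(h[...,1]>170)&(h[...,2]>110);m[:165]=0;m[210:]=0;m[:,:320]=0;m[:,365:]=0
    return cents(m,20)
print('orange side start',org(cv2.imread('pics/side0.png')));print('now',org(s),org(s2.copy()))
r=cv2.cvtColor(cv2.imread('pics/s6.png'),cv2.COLOR_BGR2GRAY);g=cv2.cvtColor(s,cv2.COLOR_BGR2GRAY)
t=r[210:236,272:298];res=cv2.matchTemplate(g[204:242,266:304],t,cv2.TM_CCOEFF_NORMED);print('blank vs seated frame',cv2.minMaxLoc(res)[1],np.array(cv2.minMaxLoc(res)[3])-6)
c=np.load('w10.npy',allow_pickle=True).item();w=cv2.imread('pics/w10.png')
h=cv2.cvtColor(w,cv2.COLOR_BGR2HSV);m=(h[...,0]>12)&(h[...,0]<22)&(h[...,1]>150)&(h[...,2]>200);m[:200]=0;m[310:]=0;m[:,:250]=0;m[:,360:]=0
for p,st in cents(m,100): print('grip top',p,st,onz(c,*p,.203).round(4))
b=((h[...,0]>100)&(h[...,0]<118)&(h[...,1]>120));b[250:]=0
cn,hi=cv2.findContours(b.astype(np.uint8),cv2.RETR_CCOMP,cv2.CHAIN_APPROX_NONE)
print('inner',[(len(x),cv2.boundingRect(x)) for k,x in enumerate(cn) if hi[0][k][3]>=0 and len(x)>20])
gr=cv2.cvtColor(w,cv2.COLOR_BGR2GRAY);ci=cv2.HoughCircles(cv2.medianBlur(gr[20:110,350:450],3),cv2.HOUGH_GRADIENT,1.2,40,param1=90,param2=15,minRadius=22,maxRadius=34)
if ci is not None:
  for x in ci[0]: print('circle',x+[350,20,0],onz(c,x[0]+350,x[1]+20,.04).round(4))
E
```

```text
orange side start [(array([339.85, 185.11]), array([333, 178,  15,  16, 191], dtype=int32))]
now [(array([339.45, 184.93]), array([333, 178,  15,  16, 183], dtype=int32))] [(array([339.5 , 184.93]), array([333, 178,  15,  16, 183], dtype=int32))]
blank vs seated frame 0.9880971312522888 [0 0]
grip top [306.95 274.13] [ 293  251   29   47 1309] [0.6537 0.054  0.203 ]
inner [(171, (368, 31, 62, 62))]
circle [398.60000229  60.20000076  29.31999969] [0.482  0.1254 0.04  ]
```

```bash
python3 - <<'E'
from h import *
c=np.load('w10.npy',allow_pickle=True).item();w=cv2.imread('pics/w10.png')
P=proj(c,[.482,.128,.04]).astype(int);h=cv2.cvtColor(w,cv2.COLOR_BGR2HSV)
g=cv2.cvtColor(w,cv2.COLOR_BGR2GRAY)
print('row',P[1]-8);print(' '.join(f'{a}:{v}/{s}' for a,v,s in zip(range(362,436),g[P[1]-12,362:436],h[P[1]-12,362:436,1])))
print('col');print(' '.join(f'{a}:{v}/{s}' for a,v,s in zip(range(24,100),g[24:100,390],h[24:100,390,1])))
for z,r in((.04,.0295),(.008,.0315)):
    q=np.array([proj(c,[.482+r*np.cos(t),.129+r*np.sin(t),z]) for t in np.linspace(0,6.28,60)]);print(z,q.min(0).round(1),q.max(0).round(1))
E
```

```text
row 52
362:149/168 363:148/170 364:149/169 365:149/170 366:149/171 367:149/170 368:148/171 369:148/171 370:148/170 371:140/176 372:122/176 373:114/138 374:106/61 375:108/7 376:140/11 377:168/24 378:174/25 379:163/11 380:160/9 381:170/12 382:175/11 383:175/11 384:176/11 385:177/23 386:177/27 387:177/27 388:177/28 389:177/28 390:176/28 391:178/28 392:178/28 393:178/28 394:178/29 395:178/29 396:178/28 397:178/28 398:178/28 399:177/27 400:177/27 401:177/28 402:177/27 403:176/27 404:176/27 405:176/27 406:176/27 407:176/27 408:177/28 409:176/27 410:176/28 411:176/27 412:177/27 413:176/27 414:176/27 415:177/27 416:177/27 417:176/27 418:177/27 419:178/25 420:177/21 421:176/11 422:177/11 423:178/13 424:171/49 425:158/119 426:145/164 427:142/178 428:140/181 429:140/181 430:140/180 431:139/180 432:139/180 433:139/181 434:139/181 435:138/181
col
24:143/176 25:143/176 26:143/176 27:143/176 28:144/174 29:145/174 30:144/174 31:144/174 32:135/180 33:112/189 34:109/143 35:146/56 36:171/29 37:174/23 38:172/9 39:173/10 40:174/12 41:175/10 42:176/17 43:177/24 44:177/28 45:176/28 46:175/26 47:176/29 48:176/28 49:177/28 50:178/28 51:179/28 52:180/28 53:178/27 54:172/27 55:153/23 56:115/15 57:100/22 58:100/24 59:97/13 60:100/12 61:129/26 62:160/28 63:173/29 64:177/29 65:178/27 66:181/29 67:180/28 68:180/29 69:181/27 70:180/28 71:179/29 72:180/29 73:180/28 74:180/29 75:183/30 76:182/28 77:182/28 78:180/28 79:177/28 80:177/25 81:177/17 82:177/14 83:176/26 84:176/28 85:172/26 86:163/12 87:171/17 88:175/26 89:160/20 90:148/33 91:152/93 92:135/157 93:140/176 94:146/173 95:147/172 96:146/173 97:147/172 98:146/173 99:146/174
0.04 [373.9  30.2] [430.   89.9]
0.008 [367.9  32.3] [423.3  91.2]
```

```bash
python3 -c "
from bench import *
print(get_obs()['clock']);print(hand_in())"
```

```text
41.3
the job is handed in; nothing more can be done
None
```

The job is handed in at 41.3 s. I weighed the blank on the scale (about 0.67 kg), set it in the blue plate's seat, unhooked it and hung the scale back in its stand. No verdict was reported.

**Weighing:** The blank hung still about 10.7 mm above the table, measured by camera, and was held there for over 2 s. It went up to about 17 mm on the way to the plate.

**Blank in the seat:**
- **Height:** The load was still at full weight 3.6 mm below the lift-off height, so the blank is down on the table and not on the plate's edge.
- **Position:** The final side view matches the seated frame with no pixel shift (0.988). The last wrist-view edges put its centre within about 1 mm of the plate's. One automatic circle fit disagreed by about 4 mm in y. I took it as a bad fit, since that is more than the 1.5 mm free round the blank allows.

**Scale in the stand:** The orange grip is within 0.5 px of its starting place in the side view and at about (0.654, 0.054) in the wrist view. The flange took the load at the starting height, and the gripper is about 14 cm above it and clear.

I did not measure the bystanders again; the arm kept away from them. The last picture could not be viewed because the 12-picture limit was reached, so the final checks are numerical only.

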